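# Restart the feeder drive at step four

### The job

Restart the feeder drive from its bench control box: turn the bar-handled step selector anticlockwise all the way back to its end stop (off), press the projecting start button fully in while the selector is at off, then turn the selector clockwise four clicks and leave it resting in that click. Do not press the mushroom stop button, and leave the tray, wheel, screwdriver and spool where they are.

Things in the scene. Friction and masses are not known exactly. Their poses are not given: they have to be found in the camera images.
- control_box: grey sheet-steel control box lying on the bench, fixed, 180 (its x) x 280 (its y) x 90 mm high. Origin: centre of its underside; x points away from the robot at yaw 0, z up. On its flat lid, from the centre: step selector on a 3 mm plate 90 mm square at y +55 mm; start button at x -45, y -85; stop button at x +45, y -85; a pilot lamp 16 mm high at x +65, y -25 mm
- step_selector (a joint): angle of the step selector about its upright axis, rad: 0 at off, where its end stop is (0.02 rad past the click), growing clockwise seen from above. Seven clicks 30 degrees (0.524 rad) apart: off and steps 1 to 6 (3.14, the other end stop). A spring detent pulls it to the nearest click when let go; some 0.15 N m takes it over to the next
- step_selector_grip (a point): on the selector's axis, 119 mm above the bench. Black upright bar handle 14 mm thick, 66 mm long, its top 10 mm above this point and its foot 20 mm below, on a round skirt 60 mm across. The point turns with it: x runs along the bar to its pointed nose (the pointer, white line on top, 33 mm from the axis). At off the nose points to the box's +y (thick mark), at step 3 to its +x, at step 6 to its -y
- start_button (a joint): travel of the start button, m: 0 out, 0.006 fully in; it springs back. It needs about 1.5 N to start and 5 N when fully in
- start_button_top (a point): centre of the top of the start button, 112 mm above the bench: a plain flat white button 34 mm across, standing 10 mm out of a steel collar 50 mm across and 12 mm high. Pressed straight down; its travel is 6 mm
- stop_button (a joint): travel of the stop button, m: 0 out, 0.006 fully in
- stop_button_top (a point): centre of the top of the black mushroom-headed stop button, head 52 mm across, top 128 mm above the bench
- parts_tray: bystander: clear plastic tray 180 x 120 x 45 mm with papers and rods in it, standing to the box's left (+y). Origin: centre of its underside
- drive_wheel: bystander: rubber-tyred wheel 132 mm across and 42 mm thick (50 mm at its hub) lying flat, to the box's right (-y). Origin: centre of its underside
- screwdriver: bystander: screwdriver 190 mm long lying beyond the box (its +x side). Origin: under the middle
- thread_spool: bystander: white plastic spool 64 mm across and 64 mm high standing beyond the box. Origin: centre of its underside

How it is judged:
By the outcome, as a careful person would: the job done as asked, in the order asked, and still so for the second after the job is handed in, with the robot touching nothing.
It also fails if it takes over 58 s, if anything falls off the work surface, if the arm or the gripper's body presses on something with over 40 N, if the wrist force passes 120 N, or if a joint passes its speed limit or range.

### The arm

A 6-joint arm with a two-finger parallel gripper is mounted at the origin on the work surface. World frame = base frame: x ahead of the robot, y to its left, z up, the work surface at z = 0. Lengths are in m, angles in rad, forces in N, time in s.
With the tool pointing down it reaches from about 0.375 to 0.9 m from the base axis. Payload 3.1 kg.
Tool frame: the origin (TCP) lies midway between the tips of the shut fingers; the grasp point (between the pads) lies 19 mm behind it (manip.grasp_offset is the distance from the TCP to the grasp point, in m); z points along the fingers, y is the line along which they close (so a half turn about z gives the same grasp; the last joint's range is limited). The gripper opens to 85 mm and grips with 20 to 120 N. Pads are 22 mm wide; open, the fingers measure 114 mm over their backs; the gripper's body (76 mm by 85 mm) begins 54 mm behind the grasp point. The pads swing forward as they close: fully open they stand 13 mm farther back than shut.
Start: joints at [-1.28, 0.527, 1.433, -0, 1.181, -0.178], TCP at [0.283, -0.557, 0.231] pointing down, gripper open.
Joint ranges: [-3.08, 3.08], [-0.75, 2.2], [0.22, 2.44], [-1.43, 4.57], [0, 2.65], [-2.85, 2.85]. Speed limits (rad/s): [2.79, 2.79, 3.14, 3.14, 3.14, 3.14].

### API

Orientations are given as a unit quaternion [x, y, z, w].
In Python, from station import sensors, cams, order, manip gives the robot as it stands.
- The arm moves only by the tool move_arm, never from a script. Its argument "targets" is a list of rows, each an object of numbers: "dx", "dy", "dz": the shift along the world's x, y, z normalised to -1 to 1, where 1 is 25 mm; "rx", "ry", "rz": the turn, a rotation vector about the world's x, y, z normalised to -1 to 1, where 1 is 30 degrees. A call has exactly 10 rows; each row shifts and turns the commanded pose from where the row before left it; what a row does not reach is not made up. A row lasts 1/8 s, in which the tool goes at most 62.5 mm and 10.7 degrees, less where a joint would pass 70% of its speed; a pose out of reach is approached as far as the arm can. A call with a number of a shift or a turn outside -1 to 1 is refused whole. A call with a gripper value outside its range is refused whole. "claw" is the opening in per cent of the stroke, from 0 (shut) to 100 (fully open), set as the call begins (left out, the last holds). The fingers move at their own pace and stop on an object; "newtons" is the grip in N (left out, the last holds). Time passes only in rows, so rows that do not move let the fingers close, or fill a call up. It gives the time, the measured TCP pose, the force, the opening and the grip force at its end, in the units of the state.
- sensors.sense(): the state, without advancing time (a new reading comes with each control period).
- cams.snapshot(name): name is "scene" or "top" or "wrist"; returns the picture (400x640x3 uint8, red, green, blue); there is no depth.
- cams.camera_model(name): a dict with "fx", "fy", "cx", "cy" (pixels), "extrinsics" (4x4, takes a point from world to camera coordinates). Camera axes: x right, y down, z forward; pixel columns grow to the right and rows downward; lengths in m; the calibration is good to about 2 mm. A picture is of the moment at which its call begins: read the wrist's pose just before it. camera_model takes no time and is no camera call; for the wrist camera it gives the pose at the moment of the call.
- order.sign_off(): hands the job in; it is judged then, once.
The state is a dict: "t": time; "q": joint angles; "qd": joint speeds; "tau": joint torques, N m; "tcp_pos": TCP position; "tool_rot": TCP orientation; "force": force on the tool from outside, world axes, zero at the start; "ft_torque": the same for the moment, N m; "finger_gap": opening from 0.0 (shut) to 1.0 (fully open); "gripper_force": force on a finger pad.
Only numpy, scipy, OpenCV 4.12 (cv2) and the standard library are available. Lean on these libraries where they do the work, as an engineer would, in place of code of your own. Each camera call takes 0.05 s, during which the arm holds its last target. There are 200 camera calls.

## Working session

There is one attempt and no reset: what is moved stays moved. The work goes in short steps, Python scripts to look and compute and a tool call to move; the robot and the scene stay as the last step left them, time stands still between calls to the robot, and variables do not carry over. Pictures are saved under pics/ and viewed, at most 10 in all, crops included, and the job is handed in when it is done.

Besides the shell and the picture viewer there is one more tool, called after "Emit:" as a command line: name --argument value ..., lists and objects as JSON in quotes. move_arm: Moves the arm, as the interface text tells. Scaled input: -1 to 1 covers 25 mm each way for a shift and 30 degrees each way for a turn. Its arguments: {"type":"object","properties":{"targets":{"type":"array"},"claw":{"type":"number"},"newtons":{"type":"number"}},"required":["targets"]}

```bash
mkdir -p pics
python3 - <<'E'
from station import sensors,cams,order,manip
import cv2,numpy as np
s=sensors.sense();print(s['t'],s['tcp_pos'],s['tool_rot'],manip.grasp_offset)
for n in('top','scene'):
    im=cams.snapshot(n);cv2.imwrite(f'pics/{n}0.png',im[:,:,::-1])
    m=cams.camera_model(n);print(n,m)
E
```

```text
0.0 [ 0.28275223 -0.55656376  0.23032767] [ 9.72540006e-01  2.32733114e-01 -5.45712421e-05 -1.10993227e-03] 0.0187
top {'fx': 439.93245782117003, 'fy': 439.93245782117003, 'cx': 315.65667238065464, 'cy': 201.92634256663132, 'extrinsics': array([[-6.28452550e-02, -9.98023186e-01, -4.40672656e-04,
         6.94254985e-02],
       [-9.68703996e-01,  6.11052604e-02, -2.40579957e-01,
         6.25192547e-01],
       [ 2.40131303e-01, -1.46924274e-02, -9.70629224e-01,
         9.18487455e-01],
       [ 0.00000000e+00,  0.00000000e+00,  0.00000000e+00,
         1.00000000e+00]])}
scene {'fx': 432.3300921919731, 'fy': 432.3300921919731, 'cx': 320.2033364660025, 'cy': 203.1340172009743, 'extrinsics': array([[ 0.79962803,  0.600367  , -0.01242874, -0.49028678],
       [ 0.43188062, -0.58935534, -0.68274403, -0.15031293],
       [-0.41722193,  0.54057353, -0.73055192,  1.41244143],
       [ 0.        ,  0.        ,  0.        ,  1.        ]])}
```

View pics/top0.png

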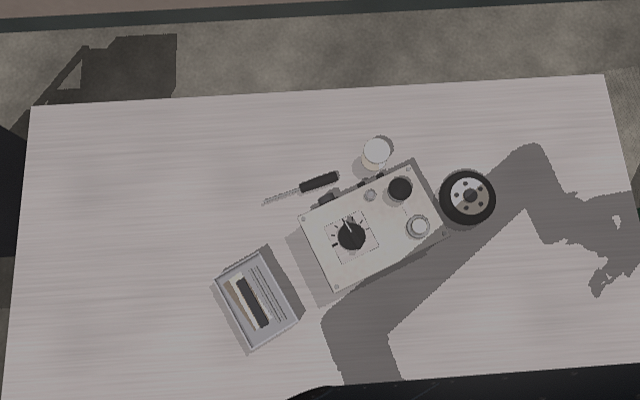

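Run:
```python
import cv2
im=cv2.imread('pics/top0.png')[145:305,285:460]
cv2.imwrite('pics/crop0.png',cv2.resize(im,None,fx=3.7,fy=3.7,interpolation=cv2.INTER_CUBIC))
```

```text
(no output)
```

View pics/crop0.png

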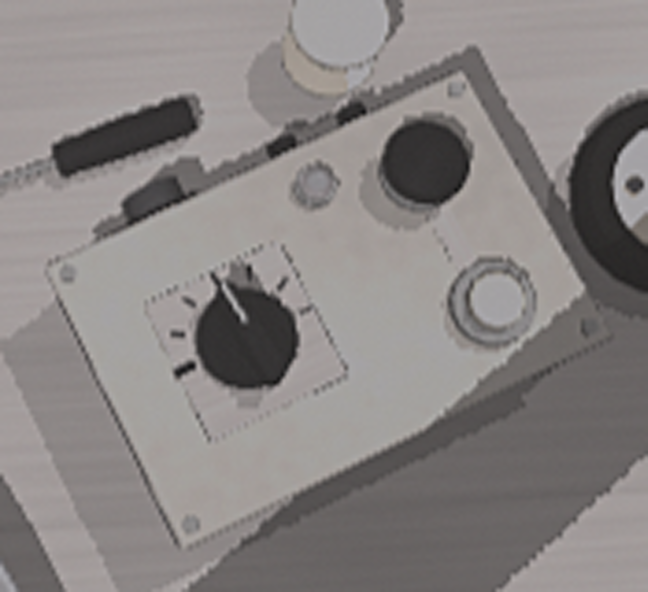

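The crop shows the box: lid corners at about (48,262), (465,72), (183,547), (608,340). The start button top is at (495,300), the stop button at (425,162), and the selector's white line runs from (245,320) to (213,273), so it sits near step 3.

```bash
cat > h.py <<'E'
import numpy as np
def ray(m,u,v,z):
    E=m['extrinsics'];R=E[:3,:3];c=-R.T@E[:3,3]
    d=R.T@np.array([(u-m['cx'])/m['fx'],(v-m['cy'])/m['fy'],1]);return c+d*(z-c[2])/d[2]
def proj(m,p):
    q=m['extrinsics'][:3,:3]@np.asarray(p)+m['extrinsics'][:3,3];return [m['fx']*q[0]/q[2]+m['cx'],m['fy']*q[1]/q[2]+m['cy']]
E
python3 - <<'E'
from h import *
from station import cams
from scipy.optimize import least_squares
m=cams.camera_model('top')
L=[((48,262),(90,140,90)),((465,70),(90,-140,90)),((183,547),(-90,140,90)),((608,340),(-90,-140,90)),((495,300),(-45,-85,112)),((425,162),(45,-85,128))]
f=lambda p,q:np.array([p[0]+np.cos(p[2])*q[0]-np.sin(p[2])*q[1],p[1]+np.sin(p[2])*q[0]+np.cos(p[2])*q[1],q[2]])
def res(p):
    return np.concatenate([np.array(proj(m,f(p,np.array(q)/1e3)))-np.array([285+u/3.7,145+v/3.7]) for (u,v),q in L])
r=least_squares(res,[.55,-.05,.4]);p=r.x
print(p,np.degrees(p[2]),r.fun.round(1))
for n,q in dict(sel=(0,.055,.119),start=(-.045,-.085,.112),stop=(.045,-.085,.128)).items():print(n,f(p,q).round(4))
a,b=[ray(m,285+u/3.7,145+v/3.7,.129) for u,v in((245,320),(213,273))];print(a,b,np.degrees(np.arctan2(*(b-a)[1::-1])))
m=cams.camera_model('wrist');print(m)
E
```

```text
[ 0.56168803 -0.09255575  0.3787363 ] 21.69999139629392 [ 0.2  1.  -0.7  1.4 -0.7 -1.  -0.4 -0.8  0.5  0.4  1.1 -0.8]
sel [ 0.5414 -0.0415  0.119 ]
start [ 0.5513 -0.1882  0.112 ]
stop [ 0.6349 -0.1549  0.128 ]
[ 0.5466696  -0.03984388  0.129     ] [ 0.57499697 -0.02380686  0.129     ] 29.515569882247142
{'fx': 342.74852174461233, 'fy': 342.74852174461233, 'cx': 320.62300603180125, 'cy': 195.8297318954438, 'extrinsics': array([[ 0.45132371, -0.89235797, -0.00203876, -0.62252972],
       [-0.85871739, -0.43492862,  0.27100099, -0.03374112],
       [-0.24271661, -0.12055845, -0.96257691,  0.37883072],
       [ 0.        ,  0.        ,  0.        ,  1.        ]])}
```

Emit:
move_arm --targets '[{"dx":0.5,"dy":1},{"dx":0.5,"dy":1},{"dx":0.5,"dy":1},{"dx":0.5,"dy":1},{"dx":0.5,"dy":1},{"dx":0.5,"dy":1},{"dx":0.5,"dy":1},{"dx":0.5,"dy":1},{"dx":0.5,"dy":1},{"dx":0.5,"dy":1}]' --claw 60

```text
schema error: expected keys dx, dy, dz, rx, ry, rz
```

Emit:
move_arm --targets '[{"dx":0.5,"dy":1},{"dx":0.5,"dy":1},{"dx":0.5,"dy":1},{"dx":0.5,"dy":1},{"dx":0.5,"dy":1},{"dx":0.5,"dy":1},{"dx":0.5,"dy":1,"rz":-0.09},{"dx":0.5,"dy":1,"rz":-0.09},{"dx":0.5,"dy":0.8},{"dx":0.2,"dy":0.4}]'

```text
schema error: expected keys dx, dy, dz, rx, ry, rz
```

```bash
cat >> h.py <<'E'
def look(n):
    from station import cams,sensors
    import cv2,json
    s=sensors.sense();m=cams.camera_model('wrist');im=cams.snapshot('wrist')
    cv2.imwrite(f'pics/{n}.png',im[:,:,::-1])
    np.save('m.npy',m,allow_pickle=True);from scipy.spatial.transform import Rotation as Ro
    x=Ro.from_quat(s['tool_rot']).apply([1,0,0]);print(s['t'],s['tcp_pos'],'yaw',np.degrees(np.arctan2(x[1],x[0])),s['q'])
E
python3 -c "from h import *;look('w1')"
```

```text
0.1 [ 0.28278281 -0.55663173  0.23043409] yaw 26.916319122861992 [-1.27949245e+00  5.28365615e-01  1.43378066e+00  1.38630678e-05
  1.18143844e+00 -1.78480143e-01]
```

View pics/w1.png

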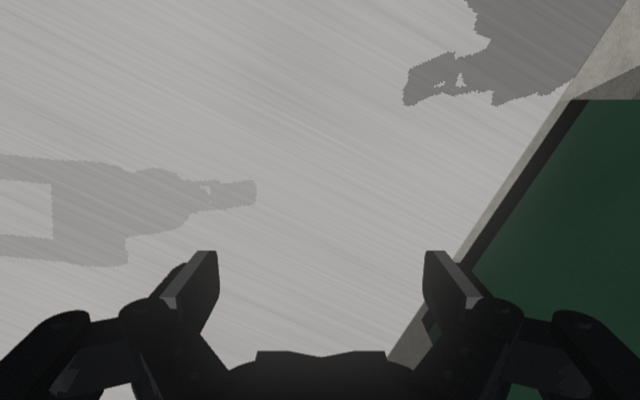

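The moves were refused because all six keys are required. This picture only shows the start pose: the fingers over bare bench, tips at about (210,255) and (430,255).

Emit:
move_arm --targets '[{"dx":0.5,"dy":1,"dz":0,"rx":0,"ry":0,"rz":0},{"dx":0.5,"dy":1,"dz":0,"rx":0,"ry":0,"rz":0},{"dx":0.5,"dy":1,"dz":0,"rx":0,"ry":0,"rz":0},{"dx":0.5,"dy":1,"dz":0,"rx":0,"ry":0,"rz":0},{"dx":0.5,"dy":1,"dz":0,"rx":0,"ry":0,"rz":0},{"dx":0.5,"dy":1,"dz":0,"rx":0,"ry":0,"rz":0},{"dx":0.5,"dy":1,"dz":0,"rx":0,"ry":0,"rz":0},{"dx":0.5,"dy":1,"dz":0,"rx":0,"ry":0,"rz":0},{"dx":0.5,"dy":1,"dz":0,"rx":0,"ry":0,"rz":0},{"dx":0.5,"dy":1,"dz":0,"rx":0,"ry":0,"rz":0}]' --claw 60

```text
t: 1.4
tcp_pos: [0.4084, -0.3058, 0.2313]
tool_rot: [0.973, 0.233, 0.0, -0.0]
force: [0.0, -0.4, -0.3]
finger_gap: 0.602
gripper_force: 0.0
```

Emit:
move_arm --targets '[{"dx":0.5,"dy":1,"dz":0,"rx":0,"ry":0,"rz":0},{"dx":0.5,"dy":1,"dz":0,"rx":0,"ry":0,"rz":0},{"dx":0.5,"dy":1,"dz":0,"rx":0,"ry":0,"rz":0},{"dx":0.5,"dy":1,"dz":0,"rx":0,"ry":0,"rz":0},{"dx":0.5,"dy":1,"dz":0,"rx":0,"ry":0,"rz":0},{"dx":0.5,"dy":1,"dz":0,"rx":0,"ry":0,"rz":0},{"dx":0.5,"dy":1,"dz":0,"rx":0,"ry":0,"rz":-0.09},{"dx":0.5,"dy":1,"dz":0,"rx":0,"ry":0,"rz":-0.09},{"dx":0.5,"dy":0.8,"dz":0,"rx":0,"ry":0,"rz":0},{"dx":0.2,"dy":0.4,"dz":0,"rx":0,"ry":0,"rz":0}]'

```text
t: 2.65
tcp_pos: [0.5257, -0.0758, 0.2313]
tool_rot: [0.982, 0.188, 0.0, 0.0]
force: [0.1, 0.8, 0.7]
finger_gap: 0.597
gripper_force: 0.0
```

```bash
python3 -c "from h import *;look('w2')"
```

```text
2.65 [ 0.52573724 -0.07581841  0.23128785] yaw 21.623319351095724 [-3.53723360e-01  4.01656014e-01  1.66738754e+00 -4.88522706e-05
  1.07246099e+00  8.39698199e-01]
```

View pics/w2.png

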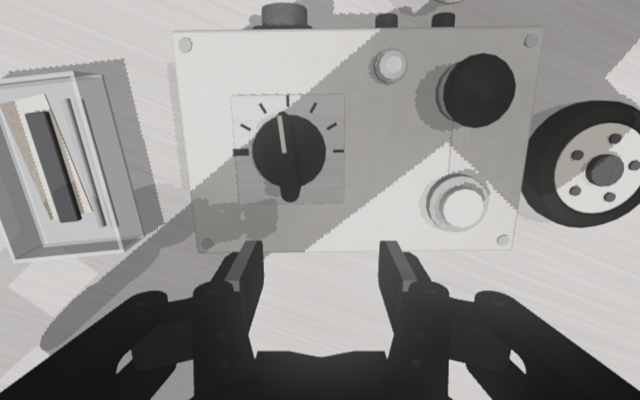

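The wrist view shows the selector with the white line's nose end at (280,114) and near end at (284,152). Lid corners are at (175,31), (543,28), (518,247) and (197,252), the start button top is at (462,208), the stop button at (481,89), and dial marks are at (241,153) and (339,151).

Run:
```python
from h import *
from scipy.optimize import least_squares
m=np.load('m.npy',allow_pickle=True).item()
L=[((175,31),(90,140,90)),((543,28),(90,-140,90)),((197,252),(-90,140,90)),((518,247),(-90,-140,90)),((462,208),(-45,-85,112)),((481,89),(45,-85,128)),((232,94),(45,100,93)),((344,94),(45,10,93)),((344,204),(-45,10,93))]
f=lambda p,q:np.array([p[0]+np.cos(p[2])*q[0]-np.sin(p[2])*q[1],p[1]+np.sin(p[2])*q[0]+np.cos(p[2])*q[1],q[2]])
res=lambda p:np.concatenate([np.array(proj(m,f(p,np.array(q)/1e3)))-np.array(uv) for uv,q in L])
r=least_squares(res,[.56,-.09,.38]);p=r.x
print(p,np.degrees(p[2]),r.fun.round(1))
for n,q in dict(sel=(0,.055,.119),start=(-.045,-.085,.112),stop=(.045,-.085,.128)).items():print(n,f(p,q).round(4),ray(m,*dict(sel=(286,150),start=(462,208),stop=(481,89))[n],q[2]))
a,b=[ray(m,u,v,.129) for u,v in((284,152),(280,114))];print(a,b,np.degrees(np.arctan2(*(b-a)[1::-1])))
for s in range(7):
    t=p[2]+np.pi/2-s*np.pi/6;o=f(p,(0,.055,.129));print(s,np.round([proj(m,o+k*np.array([np.cos(t),np.sin(t),0])) for k in(0,.033)],0).tolist())
```

```text
[ 0.5629795  -0.09109696  0.39067114] 22.383807338597663 [-2.3  2.4  0.2 -0.6  2.1 -0.4 -7.2  0.3  2.2 -0.2  5.7  0.6 -2.4  0.5
  0.4 -1.3 -0.1 -1.4]
sel [ 0.542  -0.0402  0.119 ] [ 0.54615878 -0.03862316  0.119     ]
start [ 0.5537 -0.1868  0.112 ] [ 0.55296031 -0.1852258   0.112     ]
stop [ 0.637  -0.1526  0.128 ] [ 0.63588025 -0.14875904  0.128     ]
[ 0.54598763 -0.03819885  0.129     ] [ 0.56985323 -0.02662361  0.129     ] 25.874227387656582
0 [[285.0, 158.0], [239.0, 159.0]]
1 [[285.0, 158.0], [243.0, 136.0]]
2 [[285.0, 158.0], [259.0, 118.0]]
3 [[285.0, 158.0], [283.0, 111.0]]
4 [[285.0, 158.0], [307.0, 117.0]]
5 [[285.0, 158.0], [324.0, 134.0]]
6 [[285.0, 158.0], [331.0, 157.0]]
```

Emit:
move_arm --targets '[{"dx":0.33,"dy":0.72,"dz":0,"rx":0,"ry":0,"rz":0.02},{"dx":0.33,"dy":0.72,"dz":0,"rx":0,"ry":0,"rz":0},{"dx":0,"dy":0,"dz":-1,"rx":0,"ry":0,"rz":0},{"dx":0,"dy":0,"dz":-1,"rx":0,"ry":0,"rz":0},{"dx":0,"dy":0,"dz":-1,"rx":0,"ry":0,"rz":0},{"dx":0,"dy":0,"dz":-1,"rx":0,"ry":0,"rz":0},{"dx":0,"dy":0,"dz":-0.6,"rx":0,"ry":0,"rz":0},{"dx":0,"dy":0,"dz":-0.4,"rx":0,"ry":0,"rz":0},{"dx":0,"dy":0,"dz":-0.1,"rx":0,"ry":0,"rz":0},{"dx":0,"dy":0,"dz":0,"rx":0,"ry":0,"rz":0}]'

```text
t: 3.95
tcp_pos: [0.5423, -0.0414, 0.1042]
tool_rot: [0.981, 0.192, 0.0, 0.0]
force: [0.2, -0.2, -0.3]
finger_gap: 0.605
gripper_force: 0.0
```

Emit:
move_arm --targets '[{"dx":0,"dy":0,"dz":0,"rx":0,"ry":0,"rz":0},{"dx":0,"dy":0,"dz":0,"rx":0,"ry":0,"rz":0},{"dx":0,"dy":0,"dz":0,"rx":0,"ry":0,"rz":0},{"dx":0,"dy":0,"dz":0,"rx":0,"ry":0,"rz":0},{"dx":0,"dy":0,"dz":0,"rx":0,"ry":0,"rz":0},{"dx":0,"dy":0,"dz":0,"rx":0,"ry":0,"rz":0},{"dx":0,"dy":0,"dz":0,"rx":0,"ry":0,"rz":0},{"dx":0,"dy":0,"dz":0,"rx":0,"ry":0,"rz":0},{"dx":0,"dy":0,"dz":0,"rx":0,"ry":0,"rz":0},{"dx":0,"dy":0,"dz":0,"rx":0,"ry":0,"rz":0}]' --claw 0 --newtons 30

```text
t: 5.2
tcp_pos: [0.5426, -0.0417, 0.1045]
tool_rot: [0.981, 0.192, 0.001, 0.001]
force: [-0.8, -1.9, 5.7]
finger_gap: 0.155
gripper_force: 35.2
```

```bash
python3 -c "
from h import *;look('w3')
from station import sensors;s=sensors.sense();print(s['force'],s['ft_torque'],s['gripper_force'],s['finger_gap'])"
```

```text
5.2 [ 0.54256835 -0.04168791  0.10446288] yaw 22.125073644473296 [-2.81890104e-01  6.04756291e-01  1.74685038e+00 -5.48510838e-04
  7.88285791e-01  9.03137987e-01]
[ 0.20975658 -0.81069209  5.37536064] [-0.33886431  0.05657506  0.0441112 ] 35.22851586341858 0.1534698900016709
```

View pics/w3.png

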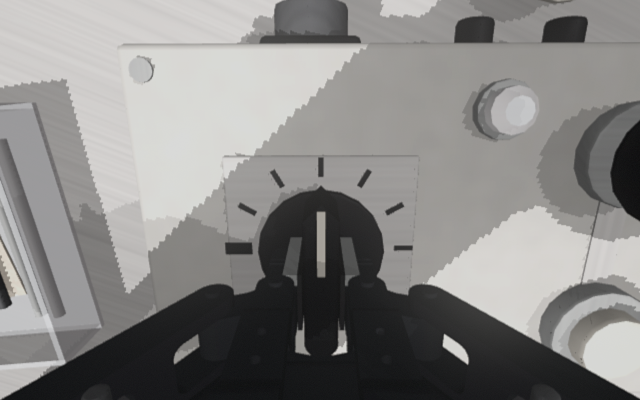

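The wrist view shows the pads on both sides of the bar, with the nose at (320,187) against the step 3 mark at (320,167). The bar is gripped squarely at step 3.

Emit:
move_arm --targets '[{"dx":0,"dy":0,"dz":0.08,"rx":0,"ry":0,"rz":0.1},{"dx":0,"dy":0,"dz":0,"rx":0,"ry":0,"rz":0.32},{"dx":0,"dy":0,"dz":0,"rx":0,"ry":0,"rz":0.32},{"dx":0,"dy":0,"dz":0,"rx":0,"ry":0,"rz":0.32},{"dx":0,"dy":0,"dz":0,"rx":0,"ry":0,"rz":0.32},{"dx":0,"dy":0,"dz":0,"rx":0,"ry":0,"rz":0.32},{"dx":0,"dy":0,"dz":0,"rx":0,"ry":0,"rz":0.32},{"dx":0,"dy":0,"dz":0,"rx":0,"ry":0,"rz":0.32},{"dx":0,"dy":0,"dz":0,"rx":0,"ry":0,"rz":0.32},{"dx":0,"dy":0,"dz":0,"rx":0,"ry":0,"rz":0.32}]'

```text
t: 6.5
tcp_pos: [0.5415, -0.0413, 0.1046]
tool_rot: [0.56, 0.828, -0.0, -0.001]
force: [1.0, -2.7, -6.1]
finger_gap: 0.155
gripper_force: 33.7
```

Emit:
move_arm --targets '[{"dx":0,"dy":0,"dz":0,"rx":0,"ry":0,"rz":0.04},{"dx":0,"dy":0,"dz":0,"rx":0,"ry":0,"rz":0.04},{"dx":0,"dy":0,"dz":0,"rx":0,"ry":0,"rz":0},{"dx":0,"dy":0,"dz":0,"rx":0,"ry":0,"rz":0},{"dx":0,"dy":0,"dz":0,"rx":0,"ry":0,"rz":0},{"dx":0,"dy":0,"dz":0,"rx":0,"ry":0,"rz":0},{"dx":0,"dy":0,"dz":0,"rx":0,"ry":0,"rz":0},{"dx":0,"dy":0,"dz":0,"rx":0,"ry":0,"rz":0},{"dx":0,"dy":0,"dz":0,"rx":0,"ry":0,"rz":0},{"dx":0,"dy":0,"dz":0,"rx":0,"ry":0,"rz":0}]'

```text
t: 7.75
tcp_pos: [0.5415, -0.0412, 0.1047]
tool_rot: [0.546, 0.838, -0.0, -0.001]
force: [4.5, -3.2, -22.7]
finger_gap: 0.159
gripper_force: 31.5
```

```bash
python3 -c "
from h import *;look('w4')
from station import sensors;s=sensors.sense();print(s['force'],s['ft_torque'],s['gripper_force'],s['finger_gap'])"
```

```text
7.75 [ 0.54150612 -0.04120722  0.10471501] yaw 113.87331416572934 [-2.81800230e-01  6.04139052e-01  1.74723520e+00  1.44364089e-05
  7.91646946e-01 -6.98478821e-01]
[  4.01326875  -4.56444519 -22.96652742] [-0.47657229 -0.66414506 -0.44853262] 31.48616373538971 0.15332192872577913
```

Emit:
move_arm --targets '[{"dx":0,"dy":0,"dz":-0.06,"rx":0,"ry":0,"rz":-0.04},{"dx":0,"dy":0,"dz":0,"rx":0,"ry":0,"rz":0},{"dx":0,"dy":0,"dz":0,"rx":0,"ry":0,"rz":0},{"dx":0,"dy":0,"dz":0,"rx":0,"ry":0,"rz":0},{"dx":0,"dy":0,"dz":0,"rx":0,"ry":0,"rz":0},{"dx":0,"dy":0,"dz":0,"rx":0,"ry":0,"rz":0},{"dx":0,"dy":0,"dz":0.6,"rx":0,"ry":0,"rz":0},{"dx":0,"dy":0,"dz":1,"rx":0,"ry":0,"rz":0},{"dx":0,"dy":0,"dz":1,"rx":0,"ry":0,"rz":0},{"dx":0,"dy":0,"dz":0.4,"rx":0,"ry":0,"rz":0}]' --claw 50

```text
t: 9.05
tcp_pos: [0.543, -0.0415, 0.1815]
tool_rot: [0.554, 0.833, 0.001, 0.002]
force: [0.9, 0.3, -0.6]
finger_gap: 0.498
gripper_force: 0.0
```

Run:
```python
from h import *;look('w5')
from station import cams
import cv2
im=cams.snapshot('top')[145:305,285:460,::-1]
a=cv2.resize(im,None,fx=2.5,fy=2.5,interpolation=cv2.INTER_CUBIC)
b=cv2.imread('pics/w5.png')[:,120:480]
cv2.imwrite('pics/c5.png',np.hstack([a,b]))if a.shape[0]==b.shape[0] else print(a.shape,b.shape)
```

```text
9.05 [ 0.54297561 -0.041515    0.18153007] yaw 112.7203131071132 [-2.81586073e-01  4.85036278e-01  1.68889391e+00  7.70426413e-06
  9.63924521e-01 -6.78138136e-01]
```

View pics/c5.png

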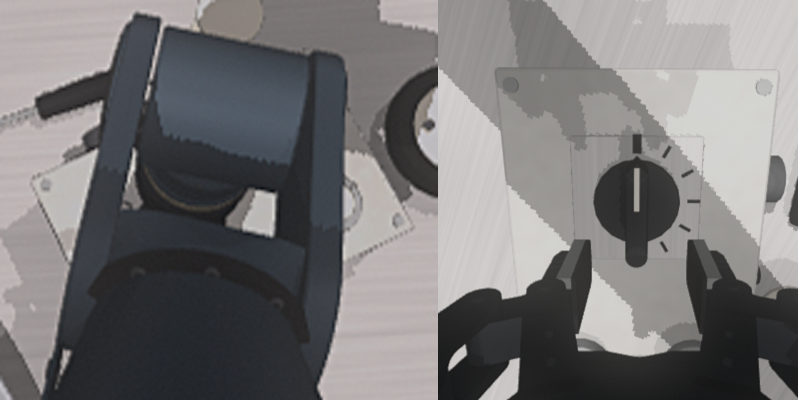

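The wrist half of the picture shows the nose at (637,160) against the thick off mark at (637,143), so the selector is at off. Next is the start button.

Emit:
move_arm --targets '[{"dx":0.07,"dy":-0.97,"dz":0,"rx":0,"ry":0,"rz":0},{"dx":0.07,"dy":-0.97,"dz":0,"rx":0,"ry":0,"rz":0},{"dx":0.07,"dy":-0.97,"dz":0,"rx":0,"ry":0,"rz":0},{"dx":0.07,"dy":-0.97,"dz":0,"rx":0,"ry":0,"rz":0},{"dx":0.07,"dy":-0.97,"dz":0,"rx":0,"ry":0,"rz":0},{"dx":0.07,"dy":-0.97,"dz":0,"rx":0,"ry":0,"rz":0},{"dx":0,"dy":0,"dz":-1,"rx":0,"ry":0,"rz":0},{"dx":0,"dy":0,"dz":-1,"rx":0,"ry":0,"rz":0},{"dx":0,"dy":0,"dz":-0.5,"rx":0,"ry":0,"rz":0},{"dx":0,"dy":0,"dz":0,"rx":0,"ry":0,"rz":0}]' --claw 0

```text
t: 10.4
tcp_pos: [0.5519, -0.1867, 0.1159]
tool_rot: [0.554, 0.832, -0.0, -0.001]
force: [-0.2, -1.2, 0.7]
finger_gap: 0.001
gripper_force: 0.0
```

```bash
python3 -c "from h import *;look('w6')"
```

```text
10.4 [ 0.55194595 -0.18673887  0.11588283] yaw 112.71157721432516 [-5.17899906e-01  6.25846576e-01  1.63862905e+00 -2.46121129e-05
  8.79327213e-01 -9.14277177e-01]
```

View pics/w6.png

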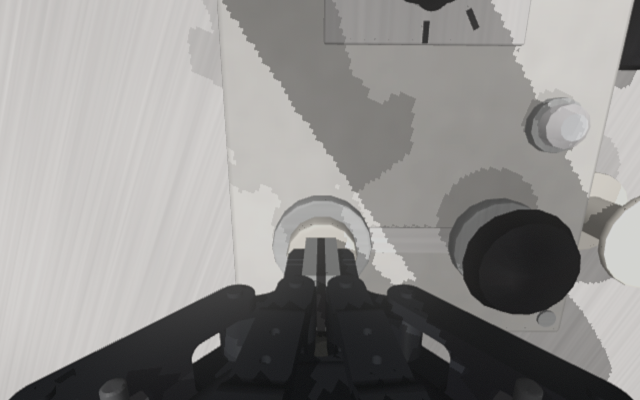

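The shut tips at (320,240) are over the middle of the white start button, centred at about (321,245), and well clear of the stop head at (520,260). I'll press down in two stages.

Emit:
move_arm --targets '[{"dx":0,"dy":0,"dz":-0.1,"rx":0,"ry":0,"rz":0},{"dx":0,"dy":0,"dz":-0.1,"rx":0,"ry":0,"rz":0},{"dx":0,"dy":0,"dz":-0.1,"rx":0,"ry":0,"rz":0},{"dx":0,"dy":0,"dz":-0.08,"rx":0,"ry":0,"rz":0},{"dx":0,"dy":0,"dz":-0.04,"rx":0,"ry":0,"rz":0},{"dx":0,"dy":0,"dz":0,"rx":0,"ry":0,"rz":0},{"dx":0,"dy":0,"dz":0,"rx":0,"ry":0,"rz":0},{"dx":0,"dy":0,"dz":0,"rx":0,"ry":0,"rz":0},{"dx":0,"dy":0,"dz":0,"rx":0,"ry":0,"rz":0},{"dx":0,"dy":0,"dz":0,"rx":0,"ry":0,"rz":0}]'

```text
t: 11.7
tcp_pos: [0.5529, -0.1869, 0.1065]
tool_rot: [0.554, 0.832, 0.0, 0.001]
force: [1.1, 0.5, 4.9]
finger_gap: -0.004
gripper_force: 2.3
```

Nearly in at 4.9 N, so press a little further until it bottoms.

Emit:
move_arm --targets '[{"dx":0,"dy":0,"dz":-0.04,"rx":0,"ry":0,"rz":0},{"dx":0,"dy":0,"dz":-0.04,"rx":0,"ry":0,"rz":0},{"dx":0,"dy":0,"dz":0,"rx":0,"ry":0,"rz":0},{"dx":0,"dy":0,"dz":0,"rx":0,"ry":0,"rz":0},{"dx":0,"dy":0,"dz":0,"rx":0,"ry":0,"rz":0},{"dx":0,"dy":0,"dz":0,"rx":0,"ry":0,"rz":0},{"dx":0,"dy":0,"dz":0,"rx":0,"ry":0,"rz":0},{"dx":0,"dy":0,"dz":0,"rx":0,"ry":0,"rz":0},{"dx":0,"dy":0,"dz":0,"rx":0,"ry":0,"rz":0},{"dx":0,"dy":0,"dz":0,"rx":0,"ry":0,"rz":0}]'

```text
t: 12.95
tcp_pos: [0.5529, -0.1869, 0.1059]
tool_rot: [0.554, 0.833, 0.0, 0.001]
force: [-0.7, 1.9, 13.7]
finger_gap: -0.003
gripper_force: 6.8
```

It bottomed at 13.7 N. Now lift, go back over the selector and open.

Emit:
move_arm --targets '[{"dx":0,"dy":0,"dz":1,"rx":0,"ry":0,"rz":0},{"dx":0,"dy":0,"dz":1,"rx":0,"ry":0,"rz":0},{"dx":0,"dy":0,"dz":1,"rx":0,"ry":0,"rz":0},{"dx":-0.07,"dy":0.97,"dz":0,"rx":0,"ry":0,"rz":0},{"dx":-0.07,"dy":0.97,"dz":0,"rx":0,"ry":0,"rz":0},{"dx":-0.07,"dy":0.97,"dz":0,"rx":0,"ry":0,"rz":0},{"dx":-0.07,"dy":0.97,"dz":0,"rx":0,"ry":0,"rz":0},{"dx":-0.07,"dy":0.97,"dz":0,"rx":0,"ry":0,"rz":0},{"dx":-0.07,"dy":0.97,"dz":0,"rx":0,"ry":0,"rz":0},{"dx":0,"dy":0,"dz":0,"rx":0,"ry":0,"rz":0}]'

```text
t: 14.2
tcp_pos: [0.5396, -0.0379, 0.1777]
tool_rot: [0.552, 0.834, -0.001, -0.002]
force: [0.7, -0.1, -0.4]
finger_gap: -0.002
gripper_force: 0.0
```

Emit:
move_arm --targets '[{"dx":0,"dy":0,"dz":0,"rx":0,"ry":0,"rz":0},{"dx":0,"dy":0,"dz":0,"rx":0,"ry":0,"rz":0},{"dx":0,"dy":0,"dz":0,"rx":0,"ry":0,"rz":0},{"dx":0,"dy":0,"dz":0,"rx":0,"ry":0,"rz":0},{"dx":0,"dy":0,"dz":0,"rx":0,"ry":0,"rz":0},{"dx":0,"dy":0,"dz":0,"rx":0,"ry":0,"rz":0},{"dx":0,"dy":0,"dz":0,"rx":0,"ry":0,"rz":0},{"dx":0,"dy":0,"dz":0,"rx":0,"ry":0,"rz":0},{"dx":0,"dy":0,"dz":0,"rx":0,"ry":0,"rz":0},{"dx":0,"dy":0,"dz":0,"rx":0,"ry":0,"rz":0}]' --claw 50

```text
t: 15.45
tcp_pos: [0.5419, -0.0412, 0.1793]
tool_rot: [0.554, 0.833, -0.0, -0.0]
force: [0.1, -0.6, 1.1]
finger_gap: 0.501
gripper_force: 0.0
```

Emit:
move_arm --targets '[{"dx":0,"dy":0,"dz":-1,"rx":0,"ry":0,"rz":0},{"dx":0,"dy":0,"dz":-1,"rx":0,"ry":0,"rz":0},{"dx":0,"dy":0,"dz":-0.6,"rx":0,"ry":0,"rz":0},{"dx":0,"dy":0,"dz":-0.35,"rx":0,"ry":0,"rz":0},{"dx":0,"dy":0,"dz":0,"rx":0,"ry":0,"rz":0},{"dx":0,"dy":0,"dz":0,"rx":0,"ry":0,"rz":0},{"dx":0,"dy":0,"dz":0,"rx":0,"ry":0,"rz":0},{"dx":0,"dy":0,"dz":0,"rx":0,"ry":0,"rz":0},{"dx":0,"dy":0,"dz":0,"rx":0,"ry":0,"rz":0},{"dx":0,"dy":0,"dz":0,"rx":0,"ry":0,"rz":0}]'

```text
t: 16.7
tcp_pos: [0.542, -0.0413, 0.1057]
tool_rot: [0.554, 0.833, 0.0, 0.0]
force: [0.3, -1.0, 0.3]
finger_gap: 0.499
gripper_force: 0.0
```

Emit:
move_arm --targets '[{"dx":0,"dy":0,"dz":0,"rx":0,"ry":0,"rz":0},{"dx":0,"dy":0,"dz":0,"rx":0,"ry":0,"rz":0},{"dx":0,"dy":0,"dz":0,"rx":0,"ry":0,"rz":0},{"dx":0,"dy":0,"dz":0,"rx":0,"ry":0,"rz":0},{"dx":0,"dy":0,"dz":0,"rx":0,"ry":0,"rz":0},{"dx":0,"dy":0,"dz":0,"rx":0,"ry":0,"rz":0},{"dx":0,"dy":0,"dz":0,"rx":0,"ry":0,"rz":0},{"dx":0,"dy":0,"dz":0,"rx":0,"ry":0,"rz":0},{"dx":0,"dy":0,"dz":0,"rx":0,"ry":0,"rz":0},{"dx":0,"dy":0,"dz":0,"rx":0,"ry":0,"rz":0}]' --claw 0 --newtons 30

```text
t: 17.95
tcp_pos: [0.5416, -0.0413, 0.1056]
tool_rot: [0.554, 0.833, -0.0, -0.0]
force: [-4.0, -2.5, 5.7]
finger_gap: 0.157
gripper_force: 32.3
```

Emit:
move_arm --targets '[{"dx":0,"dy":0,"dz":0,"rx":0,"ry":0,"rz":-0.3},{"dx":0,"dy":0,"dz":0,"rx":0,"ry":0,"rz":-0.3},{"dx":0,"dy":0,"dz":0,"rx":0,"ry":0,"rz":-0.3},{"dx":0,"dy":0,"dz":0,"rx":0,"ry":0,"rz":-0.3},{"dx":0,"dy":0,"dz":0,"rx":0,"ry":0,"rz":-0.3},{"dx":0,"dy":0,"dz":0,"rx":0,"ry":0,"rz":-0.3},{"dx":0,"dy":0,"dz":0,"rx":0,"ry":0,"rz":-0.3},{"dx":0,"dy":0,"dz":0,"rx":0,"ry":0,"rz":-0.3},{"dx":0,"dy":0,"dz":0,"rx":0,"ry":0,"rz":-0.3},{"dx":0,"dy":0,"dz":0,"rx":0,"ry":0,"rz":-0.3}]'

```text
t: 19.2
tcp_pos: [0.5425, -0.0417, 0.1056]
tool_rot: [0.981, 0.195, 0.0, 0.001]
force: [-2.7, -3.0, 2.6]
finger_gap: 0.152
gripper_force: 32.0
```

Emit:
move_arm --targets '[{"dx":0,"dy":0,"dz":0,"rx":0,"ry":0,"rz":-0.25},{"dx":0,"dy":0,"dz":0,"rx":0,"ry":0,"rz":-0.25},{"dx":0,"dy":0,"dz":0,"rx":0,"ry":0,"rz":-0.25},{"dx":0,"dy":0,"dz":0,"rx":0,"ry":0,"rz":-0.25},{"dx":0,"dy":0,"dz":0,"rx":0,"ry":0,"rz":0},{"dx":0,"dy":0,"dz":0,"rx":0,"ry":0,"rz":0},{"dx":0,"dy":0,"dz":0,"rx":0,"ry":0,"rz":0},{"dx":0,"dy":0,"dz":0,"rx":0,"ry":0,"rz":0},{"dx":0,"dy":0,"dz":0,"rx":0,"ry":0,"rz":0},{"dx":0,"dy":0,"dz":0,"rx":0,"ry":0,"rz":0}]'

```text
t: 20.45
tcp_pos: [0.5425, -0.042, 0.1056]
tool_rot: [0.998, -0.062, 0.001, 0.001]
force: [-2.5, -3.8, 3.7]
finger_gap: 0.157
gripper_force: 32.1
```

Emit:
move_arm --targets '[{"dx":0,"dy":0,"dz":0,"rx":0,"ry":0,"rz":0},{"dx":0,"dy":0,"dz":0,"rx":0,"ry":0,"rz":0},{"dx":0,"dy":0,"dz":0,"rx":0,"ry":0,"rz":0},{"dx":0,"dy":0,"dz":0,"rx":0,"ry":0,"rz":0},{"dx":0,"dy":0,"dz":0,"rx":0,"ry":0,"rz":0},{"dx":0,"dy":0,"dz":0,"rx":0,"ry":0,"rz":0},{"dx":0,"dy":0,"dz":0.6,"rx":0,"ry":0,"rz":0},{"dx":0,"dy":0,"dz":1,"rx":0,"ry":0,"rz":0},{"dx":0,"dy":0,"dz":1,"rx":0,"ry":0,"rz":0},{"dx":0,"dy":0,"dz":0.4,"rx":0,"ry":0,"rz":0}]' --claw 50

```text
t: 21.7
tcp_pos: [0.543, -0.0415, 0.1829]
tool_rot: [0.998, -0.063, 0.002, 0.0]
force: [0.5, 0.1, 0.3]
finger_gap: 0.495
gripper_force: 0.0
```

```bash
python3 -c "from h import *;look('w7')"
```

```text
21.7 [ 0.54299794 -0.04151185  0.18287238] yaw -7.279784284771878 [-2.81594367e-01  4.83063905e-01  1.68776074e+00  6.35860432e-05
  9.66808942e-01  1.41622325e+00]
```

View pics/w7.png

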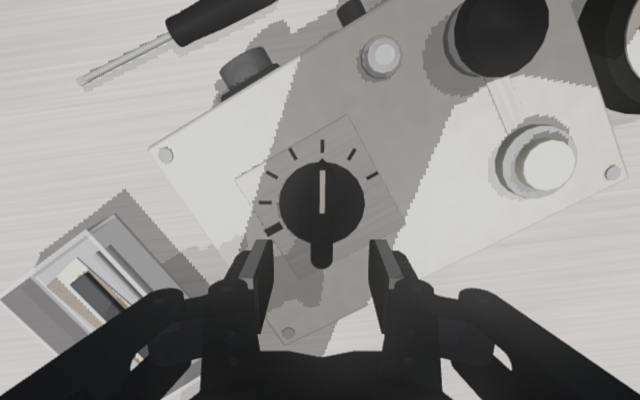

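The nose at (322,160) points at the mark at (322,146). Counting from the thick off mark at (273,229), the others are (265,203), (271,174), (292,153) and (322,146), so this is the fourth click. The start button has sprung back and the gripper is clear.

```bash
python3 -c "from station import order;print(order.sign_off())"
```

```text
the job is handed in; nothing more can be done
None
```

The job is done and handed in at about 22 s: I turned the selector back to off, pressed the start button fully in, then turned the selector clockwise to step 4 and left it in that click, without touching the stop button or the bystander objects.

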